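# Set an adjustable wrench to a tilted table's centre nut and pull it tight

## Task

The adjustable wrench lies loosely round the centre nut of the tilting table. Roll its worm until the jaws just fit the nut, then use the wrench to turn the nut clockwise until the white line on the nut meets the white line on the stud and table. Leave the wrench lying snugly on the nut, and do not disturb the oil bottle, the hex keys and the tape measure.

Things in the scene. Friction and masses are not known exactly. Their poses are not given: they have to be found in the camera images.
- tilt_table: Tilting drill-press table, fixed: grey cast base 200 x 190 mm, round bare steel table 210 mm across, its top leaning 35 degrees towards -x (the robot). Origin: on the bench under the middle of the table top, z up. The middle of the top is 165 mm above it; outward normal (-0.574, 0, 0.819), uphill (0.819, 0, 0.574) in this frame.
- stud_end (a point): Centre of the end of the fixed stud (27 mm thick) that stands 33 mm out of the middle of the table. A white line on it, and another on the table 52 to 76 mm from the axis, both point straight downhill from the axis.
- nut (a joint): Turn of the dark hexagon nut on the stud (41 mm across flats, 25 mm high, on the table), rad: 0 when its white line meets the lines of stud and table, -0.8 to -0.6 at the start, growing clockwise seen from above the table. It turns with about 0.4 N m everywhere, stays where it is left and has no stop near 0.
- nut_middle (a point): Point on the nut's axis, 10.5 mm above the table top. Its z axis is the nut's axis, outward from the table.
- nut_line (a point): Middle of the white line on top of the nut, 17 mm from the axis and 25 mm above the table top; straight downhill from the axis when the nut is home.
- wrench: Loose plain steel adjustable wrench, 240 mm long, 0.4 kg, flat on the tilted table round the nut. Origin: on its underside, midway between jaw faces set to the nut; z out of the table, x out of the mouth, y to the moving jaw (downhill at the start). Head 21 mm thick; throat at x = -26 mm, jaw tips at 15, fixed jaw's face at y = -20.5.
- handle (a point): Point to pinch on the handle, at (-167, 30, 10.5) mm in the wrench's frame, 169 mm from the nut's axis. The handle, 25 mm wide, 12 mm thick (z 4.5 to 16.5 mm), runs along (-0.966, 0.259, 0), 80 mm towards the head and 40 mm to its end from here. It lies past the table's edge, to the right and somewhat uphill at the start; tightening swings it towards the robot.
- worm_top (a point): Top of the worm: a knurled dark roller, 24 mm thick and 24 mm long, lying along the wrench's y in a window of the head. Its top is at (-52, 6, 24.6) mm in the wrench's frame, 3.6 mm proud of the head.
- wrench_worm (a joint): Turn of the worm, rad. Rubbing its top towards the nut (the wrench's +x) makes this grow and closes the jaws, 6 mm a turn; rubbing to -x opens them. It takes about 3 N along its surface: press with 6 to 12 N. A rub of about 25 mm with closed fingertips laid along x gives 1.5 to 2 rad. Once the jaws are home it stops and the fingertip slips over it.
- wrench_jaw (a joint): Travel of the moving jaw towards the fixed one, m; the jaw gap is 47.5 mm minus this, so the jaws touch the 41 mm nut at 0.0065. 0 to 0.003 at the start. It follows only the worm and cannot be pushed by hand.
- mouth (a point): Centre of the wrench's mouth, 10.5 mm above the wrench's origin along its z; within 3 mm of nut_middle when the wrench sits snugly on the nut.
- oil_bottle: Small red oil bottle, 38 mm thick and 124 mm high, standing on the bench to the left; origin under its foot. Leave it alone.
- hex_keys: Red folding hex key set, 90 x 30 x 26 mm, lying on the bench to the right; origin under it. Leave it alone.
- tape_measure: Yellow and black tape measure, 80 x 37 x 62 mm, on the bench behind and to the right; origin under it. Leave it alone.

How it is judged:
By the outcome, as a careful person would: the job done as asked, in the order asked, and still so for the second after the job is handed in, with the robot touching nothing.
It also fails if it takes over 64 s, if anything falls off the work surface, if the arm or the gripper's body presses on something with over 40 N, if the wrist force passes 120 N, or if a joint passes its speed limit or range.

## Robot

A 6-joint arm with a two-finger parallel gripper is mounted at the origin on a cart in front of the work surface, level with it; the furniture and walls round the work are solid. World frame = base frame: x ahead of the robot, y to its left, z up, the work surface at z = 0. Lengths are in mm, angles in rad, forces in N, time in s.
With the tool pointing down it reaches from about 350 to 725 mm from the base axis. Payload 4.3 kg.
Tool frame: the origin (TCP) lies at the very end of the fingers, on their centre line; the grasp point (between the pads) lies 19 mm behind it (bot.pinch_z is the z of the grasp point in the tool frame, in mm); z points along the fingers, y is the line along which they close (so a half turn about z gives the same grasp; the last joint's range is limited). The gripper opens to 85 mm and grips with 20 to 120 N. Pads are 22 mm wide; open, the fingers measure 114 mm over their backs; the gripper's body (76 mm by 85 mm) begins 54 mm behind the grasp point. The pads swing forward as they close: fully open they stand 13 mm farther back than shut.
Start: joints at [1.147, 0.377, 0.081, 1.274, 0, 1.46], TCP at [177.496, 546.957, 231.329] pointing down, gripper open.
Joint ranges: [-2.72, 2.72], [-0.84, 1.66], [-1.02, 1.22], [-1.77, 2.12], [-1.37, 1.28], [-3.14, 3.14]. Speed limits (rad/s): [2.57, 2.57, 3.14, 3.14, 3.14, 3.14].

## Interface

Orientations are given as [roll, pitch, yaw] about the fixed x, y, z axes, in that order (R = Rz(yaw) Ry(pitch) Rx(roll)).
In Python, from rig import bot gives the robot as it stands. Calls block until the motion is done:
- bot.move_ptp(position, orientation): joint-space move of the TCP to a pose.
- bot.movel(position, ori=None, feed=150, stop_force=None): straight line of the TCP; ori=None keeps the orientation; feed is the mean speed in mm/s. With stop_force (N) it stops when the force on the tool has changed by that much, and returns True; else False.
- bot.goto_joints(angles): joint-space move.
- bot.move_gripper(opening): finger opening in mm; the grip force is fixed at half the most; returns when the fingers have stopped.
- bot.dwell(seconds).
- bot.solve_ik(position, orientation): joint angles nearest the present ones, or None.
- bot.get_state(): the state.
- bot.capture(name): name is "scene" or "top" or "wrist"; returns a dict with "image" (384x512x3 uint8, red, green, blue), "fx", "fy", "cx", "cy" (pixels), "R" (3x3) and "t" (3): a world point X has camera coordinates R X + t. Camera axes: x right, y down, z forward; pixel columns grow to the right and rows downward; lengths in mm; the calibration is good to about 2 mm. A picture is of the moment at which its call begins. There is no depth.
A pose or a line that the arm cannot do raises bot.MotionError and nothing moves.
- bot.job_done(): hands the job in; it is judged then, once.
The state is a dict: "clock": time; "joints": joint angles; "dq": joint speeds; "joint_efforts": joint torques, N m; "eef_pos": TCP position; "tcp_rot": TCP orientation; "ft_force": force on the tool from outside, world axes, zero at the start; "ft_torque": the same for the moment, N m; "grip_width": finger opening in mm; "finger_force": force on a finger pad.
Only numpy, scipy, OpenCV 4.12 (cv2) and the standard library are available. Lean on these libraries where they do the work, as an engineer would, in place of code of your own. Each camera call takes 0.05 s, during which the arm holds its last target. There are 200 camera calls.

## Working session

There is one attempt and no reset: what is moved stays moved. The work goes in short steps, each a Python script; the robot and the scene stay as the last script left them, time stands still between calls to the robot, and variables do not carry over. Pictures are saved under pics/ and viewed, at most 10 in all, crops included, and the job is handed in when it is done.

```bash
ls; mkdir -p pics; python3 - <<'E'
from rig import bot
import cv2,numpy as np,pickle
d={}
for n in("scene","top","wrist"):
    c=bot.capture(n);d[n]=c
    print(n,c["fx"],c["cx"],c["cy"],(-c["R"].T@c["t"]).round(),np.array(c["R"]).round(2).tolist())
pickle.dump(d,open("c0.pkl","wb"))
im=np.hstack([d["scene"]["image"],d["top"]["image"]])
cv2.imwrite("pics/a.png",cv2.resize(d["scene"]["image"],(800,600),interpolation=cv2.INTER_CUBIC)[:,:,::-1])
cv2.imwrite("pics/b.png",cv2.resize(d["top"]["image"],(800,600),interpolation=cv2.INTER_CUBIC)[:,:,::-1])
s=bot.get_state();print(s["clock"],s["eef_pos"],s["tcp_rot"],bot.pinch_z)
E
```

```text
pics
scene 362.1159302413141 254.40190101934587 186.10987341197492 [ 183. -551.  877.] [[0.87, -0.48, 0.01], [-0.34, -0.63, -0.7], [0.34, 0.6, -0.72]]
top 459.8513146301283 257.3835325488206 192.4809564731434 [ 434.   47. 1303.] [[0.0, -1.0, -0.0], [-1.0, -0.0, -0.1], [0.1, 0.0, -1.0]]
wrist 321.30749349770747 257.3114942895013 192.97481414162294 [112. 568. 373.] [[0.31, 0.95, -0.0], [0.91, -0.3, 0.28], [0.26, -0.09, -0.96]]
0.15 [177.2579603  546.47930468 230.56605812] [-3.14002103e+00 -1.85971136e-04  2.82783980e+00] -18.700000000000003
```

View pics/a.png

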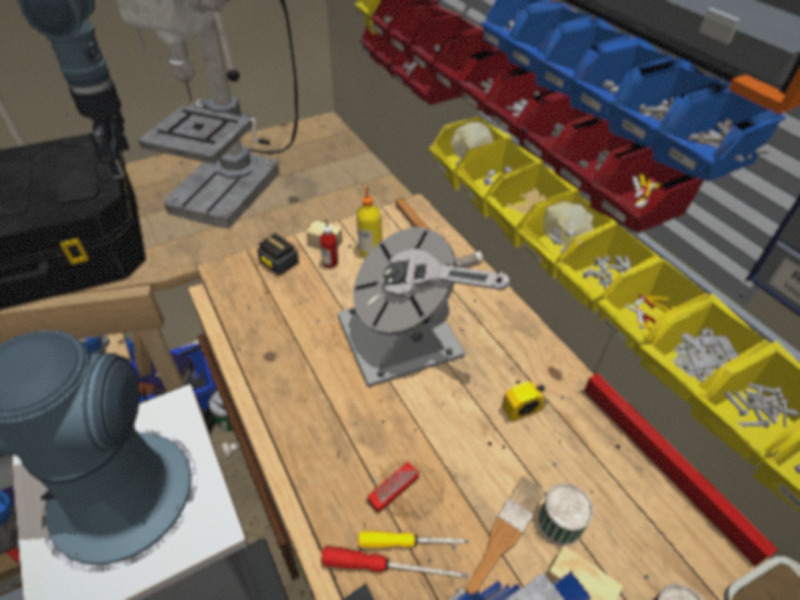

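View pics/b.png

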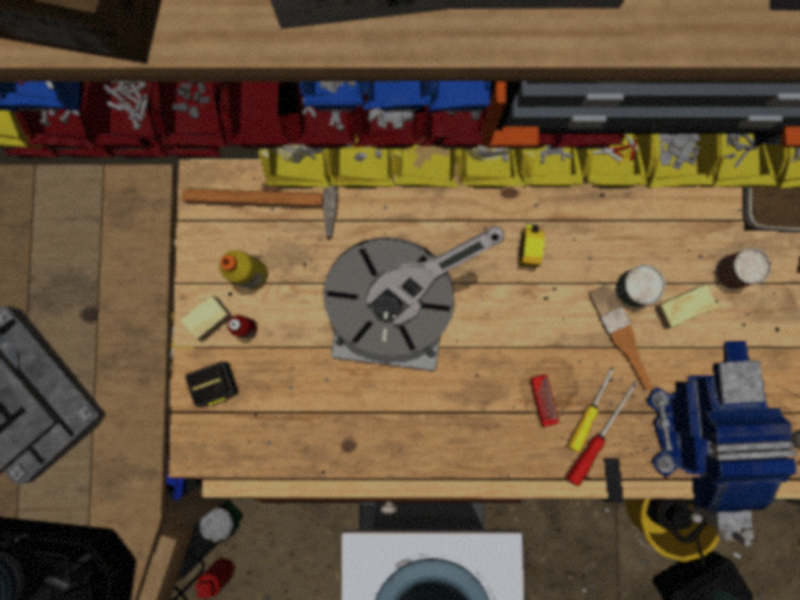

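Scene: the table is at about (405,285) in the scene view and (389,300) in the top view, with the handle pointing right and uphill. Next I'll get a rough triangulation and move the wrist camera square to the table.

```bash
cat > h.py <<'E'
import numpy as np,cv2,pickle
from scipy.spatial.transform import Rotation as Ro
from rig import bot
def ray(c,p):
    d=np.array([(p[0]-c["cx"])/c["fx"],(p[1]-c["cy"])/c["fy"],1.]);R=np.array(c["R"])
    d=R.T@d;return -R.T@np.array(c["t"]),d/np.linalg.norm(d)
def tri(cs,ps):
    A=np.zeros((3,3));b=np.zeros(3);r=[ray(c,p) for c,p in zip(cs,ps)]
    for o,d in r:
        M=np.eye(3)-np.outer(d,d);A+=M;b+=M@o
    X=np.linalg.solve(A,b);return X,[np.linalg.norm(np.cross(X-o,d)) for o,d in r]
def plane(c,p,q,n):
    o,d=ray(c,p);return o+d*((q-o)@n)/(d@n)
def proj(c,X):
    v=np.array(c["R"])@X+c["t"];return np.array([c["fx"]*v[0]/v[2]+c["cx"],c["fy"]*v[1]/v[2]+c["cy"]])
def tool(z,y):  # orientation rpy from tool z and approx y direction
    z=z/np.linalg.norm(z);y=y-z*(y@z);y/=np.linalg.norm(y)
    return Ro.from_matrix(np.c_[np.cross(y,z),y,z]).as_euler("xyz")
def save(c,f,crop=None,s=(800,600)):
    im=c["image"] if crop is None else c["image"][crop[1]:crop[3],crop[0]:crop[2]]
    cv2.imwrite("pics/"+f,cv2.resize(im,s,interpolation=cv2.INTER_CUBIC)[:,:,::-1])
E
python3 - <<'E'
from h import *
d=pickle.load(open("c0.pkl","rb"))
X,e=tri([d["scene"],d["top"]],[(398*.64,270*.64),(388*.64,303*.64)]);print("nut",X,e)
H,e=tri([d["scene"],d["top"]],[(501*.64,281*.64),(496*.64,235*.64)]);print("handle end",H,e)
s=bot.get_state();T=Ro.from_euler("xyz",s["tcp_rot"]).as_matrix()
c=d["wrist"];o=-np.array(c["R"]).T@c["t"]
print("cam in tool",T.T@(o-s["eef_pos"]),(T.T@np.array(c["R"]).T).round(3).tolist())
n=np.array([-.574,0,.819])
for h in(150,200,250):
  for ang in range(0,360,30):
    y=np.cos(np.radians(ang))*np.array([0,1,0])+np.sin(np.radians(ang))*np.array([.819,0,.574])
    q=bot.solve_ik(X+n*h,tool(-n,y)); 
    if q is not None: print(h,ang,np.round(q,2))
E
```

```text
nut [538.37378088  72.46403822 187.33840578] [np.float64(1.3652343949666828), np.float64(1.3652343949667514)]
handle end [632.1056648  -87.98787244 257.08797535] [np.float64(0.8419251337779381), np.float64(0.8419251337775966)]
cam in tool [ 6.91629284e+01 -8.96999323e-02 -1.42435835e+02] [[0.001, -0.961, -0.276], [1.0, 0.001, -0.0], [0.0, -0.276, 0.961]]
150 0 [ 0.03 -0.39 -0.69  0.67 -0.02  0.03]
150 30 [ 0.03 -0.39 -0.69  0.67 -0.02  0.55]
150 60 [ 0.03 -0.39 -0.69  0.67 -0.02  1.07]
150 90 [ 0.03 -0.39 -0.69  0.67 -0.02  1.6 ]
150 120 [ 0.03 -0.39 -0.69  0.67 -0.02  2.12]
150 150 [ 0.03 -0.39 -0.69  0.67 -0.02  2.65]
150 180 [ 0.03 -0.39 -0.69  0.67 -0.02 -3.11]
150 210 [ 0.03 -0.39 -0.69  0.67 -0.02 -2.59]
150 240 [ 0.03 -0.39 -0.69  0.67 -0.02 -2.07]
150 270 [ 0.03 -0.39 -0.69  0.67 -0.02 -1.54]
150 300 [ 0.03 -0.39 -0.69  0.67 -0.02 -1.02]
150 330 [ 0.03 -0.39 -0.69  0.67 -0.02 -0.5 ]
200 0 [ 0.04 -0.46 -0.62  0.81 -0.02  0.03]
200 30 [ 0.04 -0.46 -0.62  0.81 -0.02  0.55]
200 60 [ 0.04 -0.46 -0.62  0.81 -0.02  1.08]
200 90 [ 0.04 -0.46 -0.62  0.81 -0.02  1.6 ]
200 120 [ 0.04 -0
[... 197 characters left out ...]
81 -0.02 -2.06]
200 270 [ 0.04 -0.46 -0.62  0.81 -0.02 -1.54]
200 300 [ 0.04 -0.46 -0.62  0.81 -0.02 -1.02]
200 330 [ 0.04 -0.46 -0.62  0.81 -0.02 -0.49]
250 0 [ 0.04 -0.51 -0.53  0.94 -0.02  0.03]
250 30 [ 0.04 -0.51 -0.53  0.94 -0.02  0.56]
250 60 [ 0.04 -0.51 -0.53  0.94 -0.02  1.08]
250 90 [ 0.04 -0.51 -0.53  0.94 -0.02  1.61]
250 120 [ 0.04 -0.51 -0.53  0.94 -0.02  2.13]
250 150 [ 0.04 -0.51 -0.53  0.94 -0.02  2.65]
250 180 [ 0.04 -0.51 -0.53  0.94 -0.02 -3.11]
250 210 [ 0.04 -0.51 -0.53  0.94 -0.02 -2.58]
250 240 [ 0.04 -0.51 -0.53  0.94 -0.02 -2.06]
250 270 [ 0.04 -0.51 -0.53  0.94 -0.02 -1.54]
250 300 [ 0.04 -0.51 -0.53  0.94 -0.02 -1.01]
250 330 [ 0.04 -0.51 -0.53  0.94 -0.02 -0.49]
```

```bash
python3 - <<'E'
from h import *
X=np.array([538,72,187.]);n=np.array([-.574,0,.819]);u=np.array([.819,0,.574]);Y=np.array([0,1,0.])
bot.move_ptp(X+n*170-Y*45,tool(-n,u)); bot.move_gripper(0)
a=bot.capture("wrist");ta=bot.get_state()["clock"]
bot.move_ptp(X+n*170-Y*45,tool(-n,Y))
b=bot.capture("wrist")
pickle.dump((a,b),open("c1.pkl","wb"))
save(a,"c.png");save(b,"d.png");s=bot.get_state();print(ta,s["clock"],s["grip_width"])
E
```

```text
3.0667 4.5167 0.12802369632583574
```

View pics/c.png

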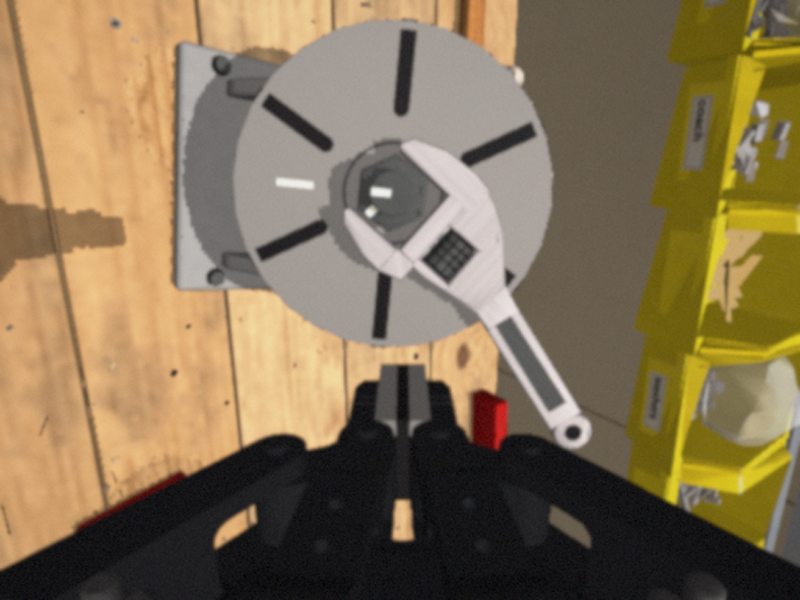

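View pics/d.png

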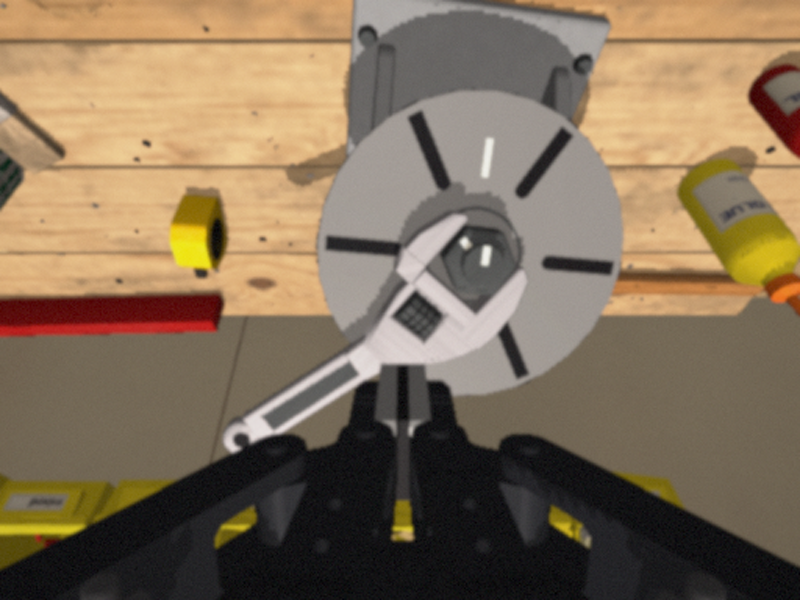

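Wrist views: in the first, the table line is at (295,184), stud line (381,192), nut line (371,211), worm (450,254) and handle hole (573,432). In the second, the same features are at (487,158), (486,255), (464,242), (419,314) and (240,437). The opposed dark slots give the yaw.

```bash
cat >> h.py <<'E'
def blob(c,p,lo,hi,win=22,sat=None):
    "component of grey lo..hi nearest to p (800x600 px); returns centroid, area, pixels"
    g=cv2.cvtColor(c["image"],cv2.COLOR_RGB2GRAY);p=np.array(p)*.64
    m=((g>=lo)&(g<=hi)).astype(np.uint8);k=np.zeros_like(m);x,y=p.astype(int)
    k[max(0,y-win):y+win,max(0,x-win):x+win]=1;m*=k
    N,L,S,C=cv2.connectedComponentsWithStats(m)
    i=min((i for i in range(1,N) if S[i,4]>=6),key=lambda i:min(np.linalg.norm(np.argwhere(L==i)[:,::-1]-p,axis=1)))
    P=np.argwhere(L==i)[:,::-1].astype(float);return P.mean(0),len(P),P
def frame(yaw,C):
    "R columns: downhill-plane axes e1=uphill, e2=left(level), e3=normal"
    z=Ro.from_euler("z",yaw).as_matrix();return z@np.array([[.819,0,-.574],[0,1,0],[.574,0,.819]])
E
python3 - <<'E'
from h import *
a,b=pickle.load(open("c1.pkl","rb"))
pts={"tline":((295,184),(487,158),170,255),"sline":((381,192),(486,255),170,255),"nline":((371,211),(464,242),165,255),
"worm":((450,254),(419,314),0,75),"hole":((573,432),(237,440),0,70)}
for k,(p,q,lo,hi) in pts.items():
    A=blob(a,p,lo,hi,14);B=blob(b,q,lo,hi,14);X,e=tri([a,b],[A[0],B[0]])
    print(k,(A[0]/.64).round(),A[1],(B[0]/.64).round(),B[1],X.round(1),np.round(e[0],2))
for k,(p,q) in {"slotL":((405,75),(577,266)),"slotR":((380,305),(363,243)),"sDL":((297,122),(545,163)),"sDR":((290,240),(430,150)),"sUL":((500,143),(512,350))}.items():
    A=blob(a,p,0,60,30);B=blob(b,q,0,60,30);X,e=tri([a,b],[A[0],B[0]])
    print(k,(A[0]/.64).round(),A[1],(B[0]/.64).round(),B[1],X.round(1),np.round(e[0],2))
hs=[blob(c,p,60,150,50) for c,p in((a,(530,360)),(b,(310,393)))]
print([((h[0]/.64).round(),h[1]) for h in hs],tri([a,b],[h[0] for h in hs]))
E
```

```text
tline [294. 183.] 189 [487. 157.] 181 [494.3  81.  128.3] 0.14
sline [380. 192.] 72 [485. 255.] 62 [522.2  77.5 188.5] 0.02
nline [369. 212.] 29 [464. 242.] 29 [519.8  65.2 179.6] 0.03
worm [448. 252.] 396 [418. 313.] 350 [568.2  37.9 197.1] 0.01
hole [572. 432.] 45 [243. 451.] 209 [615.5 -75.  271.7] 2.28
slotL [404.  71.] 400 [577. 265.] 283 [556.8 148.6 163.5] 0.21
slotR [381. 306.] 275 [363. 245.] 309 [534.6   0.8 167.9] 0.45
sDL [297. 123.] 376 [543. 162.] 363 [498.6 118.  127.9] 0.12
sDR [292. 239.] 327 [429. 150.] 383 [491.1  44.2 125.5] 0.2
sUL [498. 145.] 343 [512. 351.] 205 [597.3 104.3 208.5] 0.4
[(array([530., 364.]), 778), (array([310., 395.]), 706)] (array([608.06499149, -36.09622755, 237.25259499]), [np.float64(0.16537878391425376), np.float64(0.16537878391426397)])
```

```bash
cat >> h.py <<'E'
YAW=np.radians(-7.1);C0=np.array([494.3,81,128.3])
F=frame(YAW,0);AX=C0+64*F[:,0]   # axis at table top
def W(p): return AX+F@np.array(p,float)      # table coords (uphill,left,normal)->world
def cast(c,p,h): return F.T@(plane(c,p,AX+h*F[:,2],F[:,2])-AX)
E
python3 - <<'E'
from h import *
a,b=pickle.load(open("c1.pkl","rb"))
print(AX)
for c,p,q in((a,(530,360),(450,254)),(b,(310,393),(419,314))):
    P=blob(c,p,60,150,50)[2];Q=np.array([cast(c,x,16.)[:2] for x in P])
    m=Q.mean(0);w,v=np.linalg.eigh(np.cov(Q.T));d=v[:,1]*np.sign(v[:,1]@[1,-1]);print("handle",m,np.degrees(np.arctan2(d[1],d[0])),"halflen",2*np.sqrt(w*3))
    wm=blob(c,q,0,75,20);print("worm",wm[1],cast(c,wm[0],22),cast(c,wm[0],16))
    nl=blob(c,(371,211) if c is a else (464,242),165,255,14);x=cast(c,nl[0],25);print("nut",x,np.arctan2(x[1],-x[0]))
crops=[a["image"][70:230,200:400],b["image"][115:315,140:390]]
crops=[cv2.resize(k,(400,320 if i==0 else 320),interpolation=cv2.INTER_CUBIC) for i,k in enumerate(crops)]
cv2.imwrite("pics/e.png",np.hstack(crops)[:,:,::-1])
E
```

```text
[546.31407086  74.521305   165.036     ]
handle [ 102.87588353 -102.23242114] -51.126973999056844 halflen [12.43121363 71.96091186]
worm 428 [ 38.43008383 -33.28829948  22.005214  ] [ 39.06512393 -33.90164263  16.003792  ]
nut [-12.31384595 -12.58695841  25.005925  ] -0.7963657410962627
handle [ 103.12814207 -102.33656891] -51.076782498225924 halflen [12.17843959 71.53077505]
worm 355 [ 36.69622267 -35.28492047  22.005214  ] [ 38.52273405 -34.46261268  16.003792  ]
nut [-12.08491632 -12.20175645  25.005925  ] -0.7902090004346678
```

View pics/e.png

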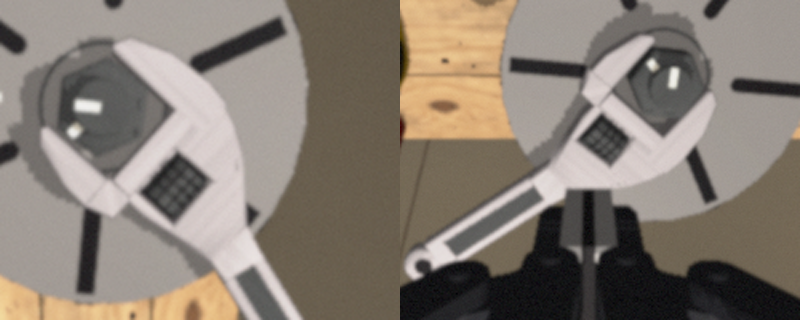

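The wrench and nut poses agree across both views, and the handle inset height of 16 mm is right. First rub.

```bash
cat >> h.py <<'E'
TH=np.radians(143.9);O=np.array([-0.6,1.0])
def L(x,y,h,th=None,o=None):
    th=TH if th is None else th;o=O if o is None else o
    c,s=np.cos(th),np.sin(th);return W([o[0]+c*x-s*y,o[1]+s*x+c*y,h])
def wx(th): return F@np.array([np.cos(th),np.sin(th),0])
def wy(th): return F@np.array([-np.sin(th),np.cos(th),0])
def rub(x0,x1,press=7,th=None,o=None,up=32,feed=40):
    st=lambda:np.array(bot.get_state()["ft_force"])
    th=TH if th is None else th
    bot.movel(L(x0-52,6,up,th,o),feed=120)
    f0=st();hit=bot.movel(L(x0-52,6,19,th,o),feed=20,stop_force=press)
    p=np.array(bot.get_state()["eef_pos"]);h=(p-AX)@F[:,2];f1=st()-f0
    bot.movel(p+wx(th)*(x1-x0),feed=feed);f2=st()-f0
    M=np.c_[wx(th),wy(th),F[:,2]]
    bot.movel(L(x1-52,6,up,th,o),feed=120)
    print(hit,"h",round(h,1),(M.T@f1).round(1),(M.T@f2).round(1),bot.get_state()["clock"])
E
python3 - <<'E'
from h import *
ori=tool(-F[:,2],np.cross(-F[:,2],wx(TH)))
print(bot.solve_ik(L(-63,6,60),ori))
bot.move_ptp(L(-63,6,60),ori)
rub(-11,12)
c=bot.capture("wrist");save(c,"f.png");pickle.dump(c,open("c2.pkl","wb"))
E
```

```text
[-0.02141078 -0.15225792 -0.71489491  0.39933139 -0.05876322  0.71404808]
True h 23.9 [-0.9  1.3  6.6] [-4.   2.5 11.7] 7.125
```

View pics/f.png

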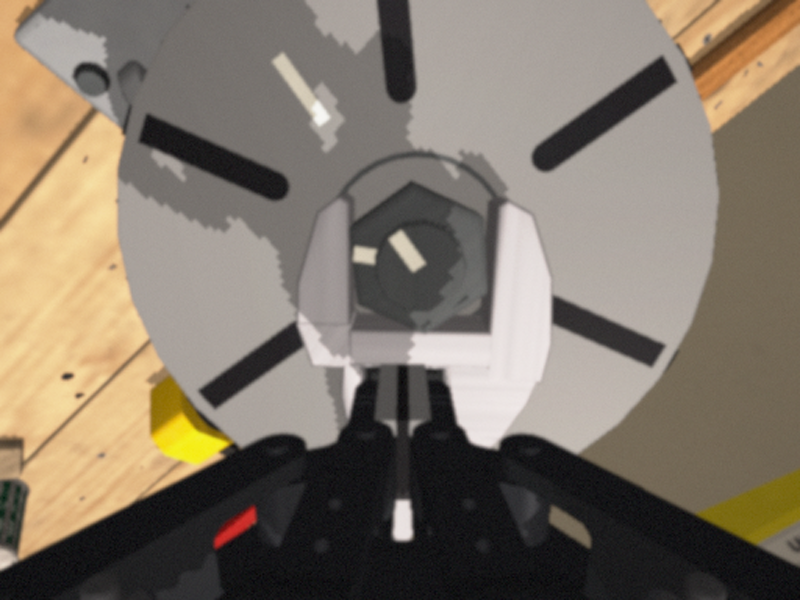

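The view looks straight into the mouth: the left jaw face is at x≈352 and the right one at ≈492, with the nut from 352 to 487. The rub drags 4 N, so the worm is turning. I'll go on.

```bash
python3 - <<'E'
from h import *
for i in range(3):
    rub(-11,12,6); c=bot.capture("wrist");pickle.dump(c,open(f"r{i}.pkl","wb"))
ims=[pickle.load(open(f,"rb"))["image"][110:240,180:360] for f in("c2.pkl","r0.pkl","r1.pkl","r2.pkl")]
ims=[cv2.resize(i,(400,289),interpolation=cv2.INTER_CUBIC) for i in ims]
cv2.imwrite("pics/g.png",np.vstack([np.hstack(ims[:2]),np.hstack(ims[2:])])[:,:,::-1])
E
```

```text
True h 23.0 [-1.2  1.6  5.1] [-3.1  5.9 21.3] 8.95
True h 23.0 [-2.1  0.2  6.5] [-4.8  5.5 20.6] 10.775
True h 23.0 [-0.9 -0.2  4.3] [-6.2  2.6 14.6] 12.5917
```

View pics/g.png

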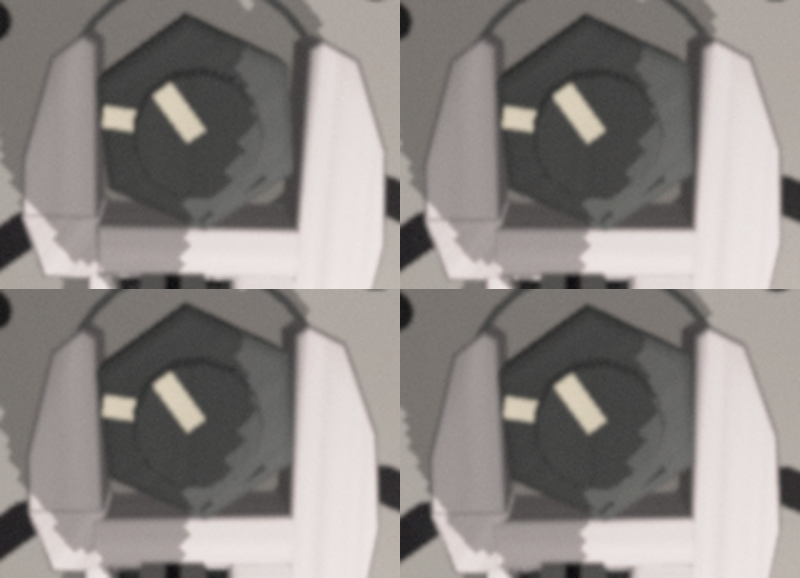

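Jaws are still closing: the gap in the crop shrank from about 205 to about 193 px, with a little space left. The normal force climbs because the tip edge starts past the worm's crest, so I'll start the rub further in.

```bash
python3 - <<'E'
from h import *
for i in range(3,6):
    rub(-8,14,7); c=bot.capture("wrist");pickle.dump(c,open(f"r{i}.pkl","wb"))
for f in("c2","r0","r1","r2","r3","r4","r5"):
    c=pickle.load(open(f+".pkl","rb"));g=cv2.cvtColor(c["image"],cv2.COLOR_RGB2GRAY)
    r=cv2.resize(g[150:158,200:345].mean(0,keepdims=True).astype(np.float32),None,fx=4,fy=1,interpolation=cv2.INTER_CUBIC)[0]
    print(f,r[::8].astype(int).tolist())
ims=[pickle.load(open(f,"rb"))["image"][110:240,180:360] for f in("r2.pkl","r3.pkl","r4.pkl","r5.pkl")]
ims=[cv2.resize(i,(400,289),interpolation=cv2.INTER_CUBIC) for i in ims]
cv2.imwrite("pics/k.png",np.vstack([np.hstack(ims[:2]),np.hstack(ims[2:])])[:,:,::-1])
E
```

```text
True h 24.1 [-2.2  1.4  4.8] [-1.4  0.8  6.7] 14.325
True h 24.1 [-2.5 -1.7  6. ] [-1.3 -1.4  5.9] 16.0833
True h 24.1 [-2.4  2.   6.4] [-1.9 -1.1  6.3] 17.8417
c2 [134, 142, 145, 147, 150, 153, 154, 155, 153, 151, 147, 126, 77, 62, 75, 74, 71, 69, 67, 66, 65, 64, 59, 57, 73, 132, 186, 203, 207, 203, 182, 140, 95, 69, 66, 67, 67, 67, 66, 67, 67, 67, 68, 67, 65, 66, 76, 88, 97, 101, 101, 102, 103, 102, 94, 84, 69, 66, 71, 114, 175, 206, 218, 220, 221, 219, 216, 217, 219, 219, 220, 219, 202]
r0 [126, 140, 143, 146, 150, 152, 155, 153, 153, 150, 147, 127, 78, 62, 72, 73, 70, 68, 66, 65, 65, 64, 56, 56, 70, 133, 184, 203, 206, 202, 181, 137, 92, 68, 66, 66, 67, 67, 66, 67, 66, 67, 66, 67, 65, 65, 77, 90, 99, 100, 100, 103, 103, 101, 94, 82, 67, 83, 144, 194, 214, 220, 220, 221, 217, 216, 218, 219, 220, 220, 218, 193, 161]
r1 [114, 134, 141, 144, 149, 151, 154, 153, 153, 150, 147, 134, 85, 62, 72, 72, 71, 69, 67, 65, 64, 64, 58, 56, 71, 134, 186, 204, 206, 203, 180, 138, 93, 67, 65, 67, 66, 67, 67, 67, 67, 67, 67, 66, 65, 63, 76, 90, 97, 99, 101, 102, 103, 101, 95, 83, 95, 158, 199, 216, 
[... 689 characters left out ...]
 217, 218, 218, 217, 200, 166, 163, 169]
r4 [110, 112, 135, 140, 144, 149, 153, 153, 154, 151, 148, 139, 92, 58, 62, 63, 65, 66, 65, 65, 65, 64, 63, 61, 64, 88, 115, 141, 166, 157, 114, 79, 66, 65, 66, 67, 66, 66, 67, 65, 63, 64, 62, 63, 64, 68, 87, 97, 98, 98, 98, 99, 100, 98, 94, 82, 94, 157, 197, 215, 220, 221, 219, 216, 216, 217, 218, 218, 218, 203, 167, 163, 169]
r5 [110, 112, 134, 139, 144, 149, 154, 153, 153, 152, 147, 140, 93, 59, 62, 64, 65, 65, 66, 65, 65, 64, 64, 63, 64, 88, 115, 142, 165, 158, 115, 80, 66, 65, 66, 66, 65, 67, 66, 65, 65, 64, 62, 62, 63, 67, 88, 98, 98, 98, 99, 98, 100, 99, 93, 81, 94, 156, 196, 214, 219, 221, 220, 216, 216, 217, 217, 218, 218, 203, 166, 162, 168]
```

View pics/k.png

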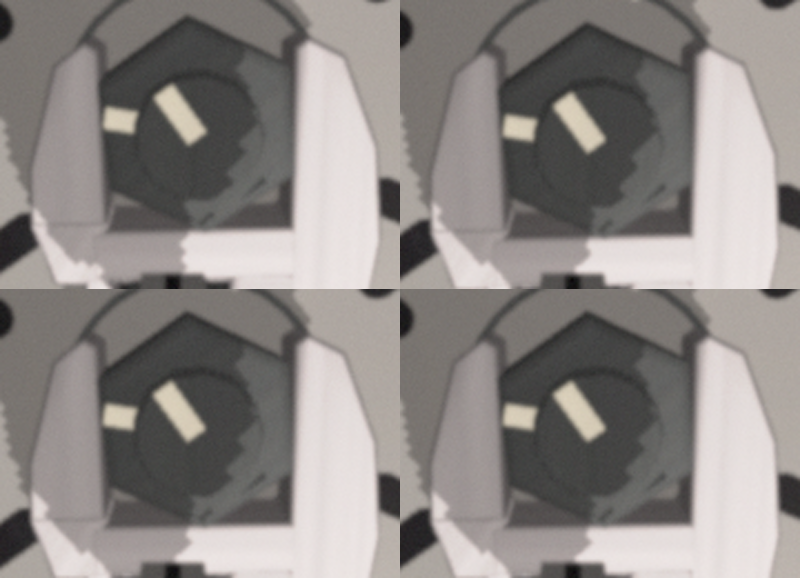

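The last three rubs changed nothing, but they only pressed with about 6 N. I'll confirm with a firmer press.

```bash
python3 - <<'E'
from h import *
for i in range(6,9):
    rub(-8,14,10.5); c=bot.capture("wrist");pickle.dump(c,open(f"r{i}.pkl","wb"))
def edges(f):
    g=cv2.cvtColor(pickle.load(open(f+".pkl","rb"))["image"],cv2.COLOR_RGB2GRAY)
    r=g[150:158].mean(0).astype(float);x=np.arange(512);out=[]
    for a,b in((218,232),(305,330)):
        s=r[a:b];t=105 if a<300 else 140;k=np.where(np.diff(np.sign(s-t)))[0][0];out.append(round(a+k+(t-s[k])/(s[k+1]-s[k]),2))
    return out+[round(out[1]-out[0],2)]
for f in("c2","r0","r1","r2","r3","r5","r6","r7","r8"): print(f,edges(f))
E
```

```text
True h 24.1 [-1.1 -0.5  7.2] [-1.7 -1.   6.3] 19.6
True h 24.1 [-3.  -0.1  6.7] [-3.1 -0.7  4.7] 21.3583
True h 24.1 [-2.   1.5  7.5] [-2.3  0.9  6. ] 23.1167
c2 [np.float64(222.49), np.float64(318.39), np.float64(95.9)]
r0 [np.float64(222.56), np.float64(315.47), np.float64(92.91)]
r1 [np.float64(222.88), np.float64(313.0), np.float64(90.12)]
r2 [np.float64(223.64), np.float64(313.14), np.float64(89.5)]
r3 [np.float64(223.22), np.float64(312.91), np.float64(89.69)]
r5 [np.float64(223.24), np.float64(313.1), np.float64(89.86)]
r6 [np.float64(223.27), np.float64(313.16), np.float64(89.89)]
r7 [np.float64(223.38), np.float64(313.18), np.float64(89.8)]
r8 [np.float64(223.43), np.float64(313.26), np.float64(89.83)]
```

```bash
sed -i 's/def rub(x0,x1,press=7,/def rub(x0,x1,press=7,dz=0,/; s/^    bot.movel(p+wx(th)\*(x1-x0),feed=feed)/    bot.movel(p+wx(th)*(x1-x0)-dz*F[:,2],feed=feed)/' h.py; python3 - <<'E'
from h import *
def edges(c):
    r=cv2.cvtColor(c["image"],cv2.COLOR_RGB2GRAY)[150:158].mean(0).astype(float);out=[]
    for a,b,t in((218,232,105),(305,330,140)):
        s=r[a:b];k=np.where(np.diff(np.sign(s-t)))[0][0];out.append(a+k+(t-s[k])/(s[k+1]-s[k]))
    return np.round(out+[out[1]-out[0]],2)
for i in range(2):
    rub(-8,14,7,dz=1.); print(edges(bot.capture("wrist")))
E
```

```text
True h 24.1 [-3.4 -0.7  6.8] [-6.7 -0.1 12.8] 24.875
[223.69 313.13  89.44]
True h 24.1 [-2.7  0.7  6.1] [-6.5  0.9 11.2] 26.6333
[223.85 313.29  89.43]
```

Jaws are home: 12 N of press and 6.6 N of drag moved nothing. Next I'll rise over the handle, open the gripper and re-measure handle and nut from there.

```bash
python3 - <<'E'
from h import *
hd=TH-np.radians(15)   # headward handle direction
ori=tool(-F[:,2],np.cross(-F[:,2],wx(hd)))
for d in np.linspace(0,-.9,4):
    o2=tool(-F[:,2],np.cross(-F[:,2],wx(hd+d)));
    print(d,[None if (q:=bot.solve_ik(L(-167,30,h,TH+d),o2)) is None else np.round(q,2).tolist() for h in(-8,110)])
bot.movel(L(-50,6,80),feed=200)
bot.move_ptp(L(-150,26,150),ori)
c=bot.capture("wrist");pickle.dump(c,open("p.pkl","wb"));save(c,"p.png");print(bot.get_state()["clock"])
E
```

```text
0.0 [[-0.22, 0.03, -0.59, 0.34, 0.05, 0.81], [-0.24, -0.17, -0.51, 0.62, 0.06, 0.8]]
-0.3 [[-0.3, -0.01, -0.7, 0.28, 0.1, 1.05], [-0.33, -0.23, -0.62, 0.58, 0.12, 1.02]]
-0.6 [[-0.36, -0.06, -0.82, 0.2, 0.13, 1.3], [-0.41, -0.3, -0.74, 0.54, 0.16, 1.26]]
-0.9 [[-0.39, -0.1, -0.95, 0.12, 0.15, 1.58], [-0.45, -0.38, -0.86, 0.51, 0.19, 1.52]]
27.6917
```

View pics/p.png

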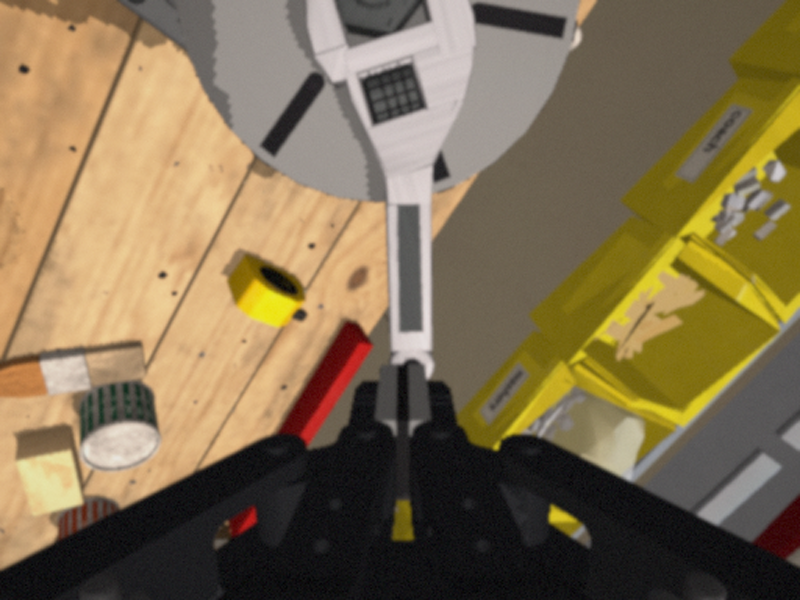

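The handle runs straight up the image at x≈409 (inset from y=205 to 330), so it's aligned within about 1° and some 4 mm to the right of the tool. I'll measure that offset, grip and swing.

```bash
python3 - <<'E'
from h import *
c=pickle.load(open("r8.pkl","rb"))
for q,h,t in(((363,256),25,150),((410,248),33,150)):
    b=blob(c,q,t,255,14);x=cast(c,b[0],h);print(b[1],x,np.arctan2(x[1],-x[0]))
c=pickle.load(open("p.pkl","rb"))
P=blob(c,(409,268),50,135,42)[2];P=P[(P[:,0]>250)&(P[:,0]<275)];Q=np.array([cast(c,x,16.)[:2] for x in P])
m=Q.mean(0);w,v=np.linalg.eigh(np.cov(Q.T));d=v[:,1]*np.sign(v[:,1]@[1,-1]);ang=np.arctan2(d[1],d[0])
th=ang-np.radians(165)
print(len(P),m,np.degrees(ang),2*np.sqrt(3*w))
# pinch: point on this line at 167 mm radius from axis-ish
g=m+d*(-(m@d)+np.sqrt(169**2-(m@m-(m@d)**2)));print("pinch",g,"model",F.T@(L(-167,30,0)-AX))
G=lambda h:W([g[0],g[1],h]);hx=F@np.array([-d[0],-d[1],0])
ori=tool(-F[:,2],np.cross(-F[:,2],hx))
bot.move_gripper(60)
bot.movel(G(40),ori,feed=150)
bot.movel(G(-8),feed=80,stop_force=15)
s=bot.get_state();print((s["eef_pos"]-G(-8)).round(1),s["clock"])
bot.move_gripper(0);s=bot.get_state();print(s["grip_width"],s["finger_force"],s["ft_force"],s["clock"])
pickle.dump((g,ang),open("grip.pkl","wb"))
E
```

```text
127 [-11.88305496 -12.03708556  25.005925  ] -0.7918374426645377
220 [-7.48271178e+00 -1.17969420e-02  3.30078210e+01] -0.001576558419622426
1113 [101.39216636 -98.53184454] -49.67556765735926 [12.03491145 71.90267658]
pinch [ 119.3330851 -119.6687712] model [ 1.16686068e+02 -1.21635488e+02  2.13162821e-14]
[0.1 0.  0.2] 29.9333
23.75631147593119 58.7431275844574 [-4.00429894  1.22539803  4.52021315] 30.3417
```

```bash
cat >> h.py <<'E'
def swing(g,ang,d0,d1,n,h=-8,feed=70):
    for d in np.linspace(d0,d1,n+1)[1:]:
        c,s=np.cos(-d),np.sin(-d);q=np.array([c*g[0]-s*g[1],s*g[0]+c*g[1]])
        hx=-F@np.array([np.cos(ang-d),np.sin(ang-d),0])
        bot.movel(W([q[0],q[1],h]),tool(-F[:,2],np.cross(-F[:,2],hx)),feed=feed)
    return q
E
python3 - <<'E'
from h import *
g,ang=pickle.load(open("grip.pkl","rb"))
swing(g,ang,0,.79,8)
s=bot.get_state();print(s["ft_force"],s["grip_width"],s["clock"])
bot.move_gripper(60)
T=Ro.from_euler("xyz",s["tcp_rot"]).as_matrix();p=np.array(s["eef_pos"])
bot.movel(p-T[:,2]*60);bot.movel(p-T[:,2]*125+T[:,0]*60)
c=bot.capture("wrist");pickle.dump(c,open("s.pkl","wb"));save(c,"s.png");print(bot.get_state()["clock"])
E
```

```text
[-5.97888519 -1.71921957  8.40670315] 24.050080537606068 33.475
35.2583
```

View pics/s.png

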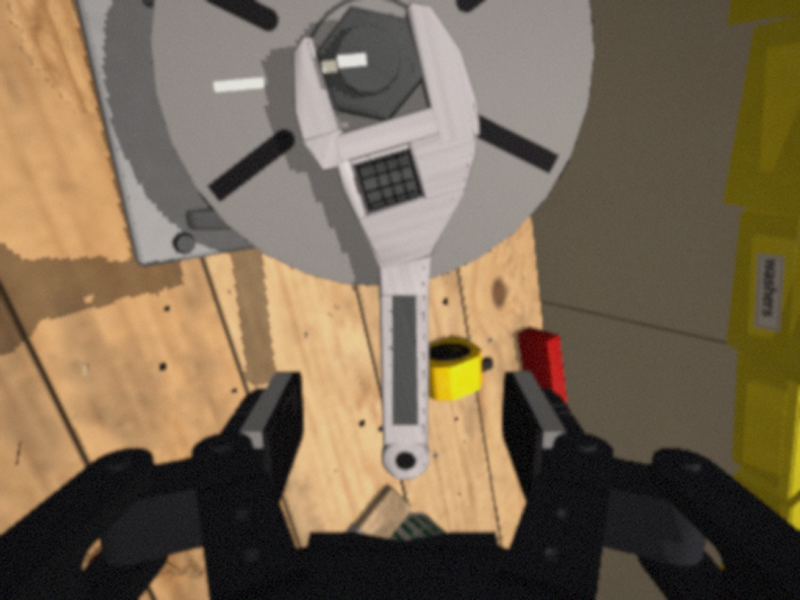

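The nut line at (329,67) sits end to end with the stud line at (351,60), close to home. I'll work out the residual.

```bash
python3 - <<'E'
from h import *
c=pickle.load(open("s.pkl","rb"));g=cv2.cvtColor(c["image"],cv2.COLOR_RGB2GRAY)
print(g[34:50,200:238])
t=blob(c,(238,85),190,255,22);print("table",t[1],cast(c,t[0],0))
E
```

```text
[[175 155 106  68  58  63  61  64  55  55  51  55  50  56  60  83 107 121
  123 125 129 134 138 142 145 148 157 168 174 179 179 182 182 163 127  94
   82  84]
 [168 153 110  67  54  55  57  54  56  51  55  55  53  56  72 108 152 170
  179 181 184 184 186 192 192 199 201 207 212 215 216 218 214 191 147 104
   84  82]
 [161 143 107  71  49  53  55  53  54  51  55  54  58  58  86 133 187 212
  216 217 218 216 220 219 220 221 222 224 225 224 223 224 221 202 158 108
   85  82]
 [150 133 107  74  55  52  57  65  70  71  72  77  82  83 103 148 201 221
  225 225 225 226 226 225 225 225 224 225 225 225 226 227 222 206 163 112
   85  82]
 [148 130 109  84  62  66  85  96 107 111 113 115 121 121 126 155 198 221
  225 227 227 226 225 226 227 227 225 226 226 226 226 226 224 209 170 115
   88  82]
 [158 136 114  95  74  88 119 135 142 145 146 152 154 153 149 159 191 220
  226 226 226 226 226 227 226 226 227 227 225 225 226 226 224 212 174 121
   87  81]
 [164 143 121 102  87 105 143 163 168 168 169 173 169 169 159 155 184 215
  225 227 226 224 225 226 225 225 225 222 223 221 220 218 219 206 177 12
[... 804 characters left out ...]
82]
 [187 176 158 135 121 114 123 142 141 131 125 118 109 109 105  92  70  65
   73  82  81  83  85  82  83  84  82  83  83  82  84  83  82  83  83  81
   83  83]
 [187 181 164 143 126 111  96  95  94  88  82  79  76  74  71  63  58  55
   64  77  77  84  82  84  83  84  85  81  83  84  83  85  84  82  84  82
   83  84]
 [189 184 170 148 131 116  95  71  57  55  56  55  59  56  57  52  51  53
   58  70  78  81  82  84  85  81  83  84  83  82  82  83  82  85  82  81
   84  82]
 [191 187 176 157 138 119  99  74  53  51  51  50  56  55  55  53  51  53
   55  65  73  78  83  81  84  81  84  83  83  83  82  83  79  84  80  82
   82  82]]
table 213 [-6.41822782e+01 -4.36676211e-02 -1.06581410e-14]
```

```bash
python3 - <<'E'
from h import *
c=pickle.load(open("s.pkl","rb"));g=cv2.cvtColor(c["image"],cv2.COLOR_RGB2GRAY).astype(float)
def cen(x0,x1,y0,y1,bg):
    w=np.clip(g[y0:y1,x0:x1]-bg,0,None);Y,X=np.mgrid[y0:y1,x0:x1];return np.array([(w*X).sum(),(w*Y).sum()])/w.sum()
for n,r,h in(("nutA",(207,210,34,49,58),25),("nut",(207,214,34,49,58),25),("nutB",(211,214,34,49,58),25),("stud",(217,232,30,47,84),33)):
    p=cen(*r);x=cast(c,p,h);print(n,p,x.round(2),round(np.arctan2(x[1],-x[0]),3))
E
```

```text
nutA [207.99483471  42.41046832] [-18.63  -0.15  25.01] -0.008
nut [209.94543244  42.17297462] [-17.32  -0.12  25.01] -0.007
nutB [211.99197958  41.92818082] [-15.94  -0.09  25.01] -0.006
stud [224.02281606  38.29655211] [-7.040e+00 -1.000e-02  3.301e+01] -0.001
```

The nut is home to within 0.007 rad. I'll check the wrench is seated, then hand in.

```bash
python3 - <<'E'
from h import *
c=pickle.load(open("s.pkl","rb"))
P=blob(c,(404,360),50,135,45)[2];P=P[(P[:,0]>245)&(P[:,0]<272)];Q=np.array([cast(c,x,16.)[:2] for x in P])
w,v=np.linalg.eigh(np.cov(Q.T));d=v[:,1]*np.sign(-v[:,1][1]);th=np.arctan2(d[1],d[0])-np.radians(165)
R=np.array([[np.cos(th),-np.sin(th)],[np.sin(th),np.cos(th)]])
b=blob(c,(390,181),0,85,24);wm=[cast(c,b[0],h)[:2] for h in(16,22)]
m=Q.mean(0)
# handle line must pass local (-167,30)
print(np.degrees(th),2*np.sqrt(3*w),b[1],"worm local",[(R.T@x).round(1) for x in wm],"expect -52,6; inset",R.T@m)
l=R.T@m;print("handle lateral err",(l-[-167,30])@[.259,.966])
for f,h0 in(("p.pkl",0),):
    c=pickle.load(open(f,"rb"));b=blob(c,(395,93),0,85,24);t=np.radians(-49.68-165);R=np.array([[np.cos(t),-np.sin(t)],[np.sin(t),np.cos(t)]])
    print("before swing",b[1],[(R.T@cast(c,b[0],h)[:2]).round(1) for h in(16,22)])
s=bot.get_state();print(s["clock"],s["grip_width"])
E
```

```text
-259.3734274434794 [12.74086275 72.2405162 ] 1147 worm local [array([-49.7,   5.8]), array([-49.5,   5.6])] expect -52,6; inset [-140.14847379   23.13751125]
handle lateral err 0.3253811529126791
before swing 915 [array([-49. ,   6.2]), array([-49.7,   6.3])]
35.2583 59.78627284147103
```

```bash
python3 - <<'E'
from rig import bot
print(bot.job_done(),bot.get_state()["clock"])
E
```

```text
the job is handed in; nothing more can be done
the job is handed in; nothing more can be done
```

The job is handed in at about 35 s on the clock: the jaws are closed on the nut, the nut's line is within about 0.007 rad of home, and the wrench lies on the nut about 2.4 mm towards its throat (limit 3 mm); nothing else was touched.

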